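# Close the lens plate clamp onto its stops

### The job

Clamp the clear lens plate that lies in the aluminium fixture: press down the black ribbed pad in the middle of the sliding jaw to free its brake and, keeping it pressed, push the jaw towards the fence until its ends are fully up against the two marked stop blocks, then let go so that the brake holds it there and the plate lies square along the fence. Use the fingertips only: do not drag the jaw with its brake on, do not pick up the plate, and leave the loose small parts round it where they are.

Things in the scene. Friction and masses are not known exactly. Their poses are not given: they have to be found in the camera images.
- fixture: clamping fixture for lens plates, fixed to the table: aluminium bed 18 mm thick, 364 mm long (its x), with a tongue 112 mm wide that sticks out to y = -155 mm. Origin at table height under the middle of the stop line (y = 0); x along the lens plate, +y the way the jaw closes, z up. The fence along the +y side is 20 mm high above the bed, its rubber face at y = 104.5 mm
- stop_near (a point): middle of the rear (-y) face of the stop block at the -x end of the bed, nearer the robot (block 20 x 34 mm, 20 mm high above the bed, a white line across its top); the jaw's end comes to rest against this face
- stop_far (a point): the same on the stop block at the +x end, farther from the robot
- jaw (a joint): travel of the sliding jaw along the fixture's +y, in m: 0 fully open, 0.060 hard against both stop blocks (its face then at y = 0). A low dark bar 352 mm long, 14 mm high, with a saddle behind its middle that carries the pad. A spring brake holds it against about 15 N; with the pad down it slides with 1 to 3 N. The stop blocks stop it before the plate is squeezed
- rib (a point): on the jaw's saddle: middle of the inner (-y) face of the front cross rib, 45 mm above the table. The saddle has two upright cross ribs, front and rear, each 10 mm thick and 68 mm wide (fixture x), tops 49 mm above the table, and between them the pad in a well 52 mm long (y) and 58 mm wide (x); the fixed side cheeks, 5 mm thick, are flush with the raised pad
- brake_pad (a joint): travel of the pad in the saddle, downwards, in m: 0 up (brake on), 0.006 fully down. The brake is off from 0.001 on. It needs 4 N to start moving and about 8 N at the bottom, and springs back up when let go
- pad_top (a point): centre of the top of the ribbed black brake pad (56 mm along fixture x, 49 mm along y), 41.5 mm above the table when up, 7 mm below the tops of the ribs; it moves with the jaw. The fingertips stand wholly on the pad, between ribs and cheeks, and can push on the inner side of the front (+y) rib
- lens_plate: loose clear lens plate 103 x 306 mm, 8 mm thick, lying on the bed between jaw and fence, a little askew; origin at the centre of its underside, its y along its length. The jaw pushes it home; clamped, its centre lies about 52 mm in +y from the stop line
- bit_case: black driver bit case 58 x 88 x 22 mm, loose on the table beside the tongue; leave it alone. Origin at the centre of its underside
- lead_plug: black ribbed lead plug 22 x 82 x 22 mm, loose on the table on the other side of the tongue; leave it alone. Origin at the centre of its underside
- blind_plug_a: pale blanking plug, 25 mm across, 13 mm high, loose at the front of the table; leave it alone. Origin at the centre of its underside
- blind_plug_b: grey blanking plug, 25 mm across, 13 mm high, loose at the front of the table; leave it alone. Origin at the centre of its underside

How it is judged:
On the way, in this order (a step that is already met when the one before it is completed fails the run):
1. the pad is pressed and the brake is off while the jaw is still short of the stops (value of joint brake_pad above 0.001 m and value of joint jaw below 0.05 m), for 0.05 s.
2. the jaw is up against its stop blocks with the pad still pressed (value of joint jaw above 0.058 m and value of joint brake_pad above 0.001 m), for 0.05 s.
At the end, for the whole second after the job is handed in: the jaw stands within 3 mm of its stop blocks, the pad is up again (within 0.7 mm) so that the brake is on, and the lens plate lies flat on the bed, at rest, within about 3 mm of the fence and square to it within 0.02 rad (value of joint jaw above 0.057 m and value of joint brake_pad below 0.0007 m and y of lens_plate in the frame of fixture above 0.05 m and angle between the y axis of lens_plate and the x axis of fixture, either way round below 0.02 rad and z of lens_plate in the frame of fixture below 0.022 m and angle between lens_plate's own z axis and vertical below 0.03 rad and linear speed of lens_plate below 0.01 m/s); the robot touches nothing.
It fails at once if the jaw is dragged along with its brake on (faster than 10 mm/s with the pad less than 0.4 mm down) (value of joint brake_pad below 0.0004 m and (velocity of joint jaw above 0.01 m/s or velocity of joint jaw below -0.01 m/s)).
It fails at once if the lens plate is lifted or tipped out of the fixture (z of lens_plate in the frame of fixture above 0.032 m or angle between lens_plate's own z axis and vertical above 0.12 rad).
It fails at once if the bit case, the lead plug or a blanking plug is moved by more than 15 mm or lifted (distance of any of bit_case, lead_plug, blind_plug_a, blind_plug_b from where it was at the start of the episode above 0.015 m).
It also fails if it takes over 32 s, if anything falls off the work surface, if the arm or the gripper's body presses on something with over 40 N, if the wrist force passes 120 N, or if a joint passes its speed limit or range.

### The arm

A 6-joint arm with a two-finger parallel gripper is mounted at the origin on a cart in front of the work surface, level with it; the furniture and walls round the work are solid. World frame = base frame: x ahead of the robot, y to its left, z up, the work surface at z = 0. Lengths are in m, angles in rad, forces in N, time in s.
With the tool pointing down it reaches from about 0.325 to 0.775 m from the base axis. Payload 5.5 kg.
Tool frame: the origin (TCP) lies at the very end of the fingers, on their centre line; the grasp point (between the pads) lies bot.hold_point_z behind it (bot.hold_point_z is the distance from the TCP to the grasp point, in m); z points along the fingers, y is the line along which they close (so a half turn about z gives the same grasp; the last joint's range is limited). The gripper opens to 85 mm and grips with 20 to 120 N. Pads are 22 mm wide; open, the fingers measure 114 mm over their backs; the gripper's body (76 mm by 85 mm) begins 54 mm behind the grasp point. The pads swing forward as they close: fully open they stand 13 mm farther back than shut.
Start: joints at [-0.057, 0.091, 1.231, -0, 1.82, -0.057], TCP at [0.6, -0, 0.231] pointing down, gripper open.
Joint ranges: [-2.87, 2.87], [-0.86, 2.18], [0.17, 2.46], [-1.51, 4.65], [0.06, 2.69], [-2.65, 2.65]. Speed limits (rad/s): [2.57, 2.57, 3.01, 3.14, 3.14, 3.14].

### API

Orientations are given as a unit quaternion [x, y, z, w].
In Python, from workcell import bot gives the robot as it stands.
- The arm moves only by the shell command python3 -m jog 'ROWS'. ROWS is JSON, a list of rows, each a list of 7 numbers: the shift along the tool's x, y, z in m, then the turn, a rotation vector about the tool's x, y, z in degrees, then the finger opening in m, from 0 to 0.0854. In form: [[dx, dy, dz, wx, wy, wz, grip], ...]. A call has 1 to 12 rows; each row is the pose to reach, as a shift and turn from the pose commanded when the call began, along the tool's axes at that moment; what a row does not reach only later rows make up. A row lasts 1/10 s, in which the tool goes at most 50 mm and 8.59 degrees, less where a joint would pass 70% of its speed; a pose out of reach is approached as far as the arm can. A call with a gripper value outside its range is refused whole. The fingers move at their own pace and stop on an object; the grip force is fixed at half the most. Time passes only in rows, so rows that repeat a pose let the fingers close. It gives the time, the measured TCP pose, the force, the opening and the grip force at its end, in the units of the state.
- bot.get_state(): the state, without advancing time (a new reading comes with each control period).
- bot.snapshot(name): name is "scene" or "side" or "wrist"; returns a dict with "image" (400x640x3 uint8, red, green, blue), "fx", "fy", "cx", "cy" (pixels), "eye" and "rotation" of the camera in the world. Camera axes: x right, y down, z forward; pixel columns grow to the right and rows downward; lengths in m; the calibration is good to about 2 mm. The wrist camera is an equidistant fisheye: a pixel r from the principal point sees the ray r / f radians off the axis. A picture is of the moment at which its call begins. There is no depth.
- bot.job_done(): hands the job in; it is judged then, once.
Trained networks look in a picture, given as the dict that the camera call returned (one of the last four; its "shot" number tells which), for a name from the list of things; names that differ only in an ending like _2 or _b are one class to them, and where a whole thing is asked for, a point or a joint stands for the part that bears it (a point fixed in the world has none). Each returns a list of dicts, best first, with "conf" (0 to 1); they miss things now and then, are a little off and sometimes report something else, mostly with a low value. They report only what shows in the picture. A call takes as long as a camera call.
- bot.boxes_of(query, picture): "location" ([x, y, z] in m, in the coordinates of the camera as it stood for that picture, good to about 4 mm: the middle of the surface that is visible of it).
The state is a dict: "t": time; "joint_pos": joint angles; "joint_velocities": joint speeds; "joint_efforts": joint torques, N m; "eef_pos": TCP position; "tcp_rot": TCP orientation; "contact_force": force on the tool from outside, world axes, zero at the start; "wrist_torque": the same for the moment, N m; "opening": finger opening in m; "gripper_force": force on a finger pad.
Only numpy, scipy, OpenCV 4.12 (cv2) and the standard library are available. Lean on these libraries where they do the work, as an engineer would, in place of code of your own. Each camera call takes 0.05 s, during which the arm holds its last target. There are 200 camera calls.

## Working session

There is one attempt and no reset: what is moved stays moved. The work goes in short steps, Python scripts to look and compute and a shell command to move; the robot and the scene stay as the last step left them, time stands still between calls to the robot, and variables do not carry over. Pictures are saved under pics/ and viewed, at most 10 in all, crops included, and the job is handed in when it is done.

```bash
mkdir -p pics; cat > h.py <<'E'
import numpy as np,cv2
from workcell import bot
def world(p,l): return np.array(p["eye"])+np.array(p["rotation"])@np.array(l)
E
python3 - <<'E'
from h import *
for c in ["scene","side","wrist"]:
    p=bot.snapshot(c); cv2.imwrite(f"pics/{c}0.png",p["image"][:,:,::-1])
    print(c,p["fx"],p["cx"],p["cy"],np.round(p["eye"],3))
    for q in ["fixture","stop_near","stop_far","rib","pad_top","jaw","lens_plate","bit_case","lead_plug","blind_plug_a"]:
        try: print(q,[(round(d["conf"],2),np.round(world(p,d["location"]),3).tolist()) for d in bot.boxes_of(q,p)[:2]])
        except Exception as e: print(q,e)
s=bot.get_state();print(s)
E
```

```text
scene 455.25958856597674 320.19351613993706 201.22327515346225 [0.205 0.481 0.587]
fixture matmul: Input operand 1 has a mismatch in its core dimension 0, with gufunc signature (n?,k),(k,m?)->(n?,m?) (size 3 is different from 4)
stop_near matmul: Input operand 1 has a mismatch in its core dimension 0, with gufunc signature (n?,k),(k,m?)->(n?,m?) (size 3 is different from 4)
stop_far matmul: Input operand 1 has a mismatch in its core dimension 0, with gufunc signature (n?,k),(k,m?)->(n?,m?) (size 3 is different from 4)
rib matmul: Input operand 1 has a mismatch in its core dimension 0, with gufunc signature (n?,k),(k,m?)->(n?,m?) (size 3 is different from 4)
pad_top matmul: Input operand 1 has a mismatch in its core dimension 0, with gufunc signature (n?,k),(k,m?)->(n?,m?) (size 3 is different from 4)
jaw matmul: Input operand 1 has a mismatch in its core dimension 0, with gufunc signature (n?,k),(k,m?)->(n?,m?) (size 3 is different from 4)
lens_plate matmul: Input operand 1 has a mismatch in its core dimension 0, with gufunc signature (n?,k),(k,m?)->(n?,m?) (size 3 is different from 
[... 3466 characters left out ...]
0704843e-02,  1.23067636e+00, -1.96931040e-06,
        1.81979601e+00, -5.66979860e-02]), 'joint_velocities': array([ 3.05410522e-04, -2.84448642e-05, -8.19380014e-04,  1.39938638e-03,
       -1.01325842e-03, -1.51654828e-03]), 'joint_efforts': array([ 4.56246444e-04, -4.58463943e+01, -4.18079746e+01,  5.70977863e-05,
        8.76200938e-04,  1.23180297e-05]), 'eef_pos': array([ 6.00019853e-01, -7.73376343e-06,  2.31306258e-01]), 'tcp_rot': array([7.07110127e-01, 7.07103435e-01, 1.58677434e-05, 1.92106397e-05]), 'contact_force': array([ 0.42783664, -0.33966105, -0.65403108]), 'wrist_torque': array([-0.01877787, -0.02553951, -0.00166022]), 'gripper_force': 0.0, 'opening': 0.08519451740278448}
```

```bash
cat > h.py <<'E'
import numpy as np,cv2
from scipy.spatial.transform import Rotation as R
from workcell import bot
def world(p,l): return np.array(p["eye"])+R.from_quat(p["rotation"]).apply(l)
def proj(p,X):
    c=R.from_quat(p["rotation"]).inv().apply(np.atleast_2d(X)-p["eye"])
    return c[:,:2]/c[:,2:]*[p["fx"],p["fy"]]+[p["cx"],p["cy"]]
def ray(p,uv,z):
    "world point at height z seen at pixel uv (pinhole)"
    d=R.from_quat(p["rotation"]).apply([(uv[0]-p["cx"])/p["fx"],(uv[1]-p["cy"])/p["fy"],1]);e=np.array(p["eye"])
    return e+d*(z-e[2])/d[2]
E
python3 - <<'E'
from h import *
import pickle
P={}
for c in ["scene","side","wrist"]:
    p=bot.snapshot(c); P[c]=p
    for q in ["stop_near","stop_far","rib","pad_top","lens_plate"]:
        print(c,q,[(round(d["conf"],2),np.round(world(p,d["location"]),3).tolist()) for d in bot.boxes_of(q,p)[:2]])
pickle.dump(P,open("P.pkl","wb"))
E
```

```text
scene stop_near [(0.64, [0.602, 0.053, 0.017])]
scene stop_far [(0.57, [0.601, 0.053, 0.018])]
scene rib [(0.91, [0.612, -0.039, 0.034])]
scene pad_top [(0.78, [0.626, -0.073, 0.04])]
scene lens_plate [(0.8, [0.623, 0.072, 0.025])]
side stop_near [(0.73, [0.613, 0.012, 0.02])]
side stop_far [(0.86, [0.614, 0.014, 0.022])]
side rib [(0.81, [0.617, -0.058, 0.037])]
side pad_top [(0.81, [0.63, -0.073, 0.04])]
side lens_plate [(0.66, [0.632, 0.068, 0.022]), (0.59, [0.734, -0.095, 0.024])]
wrist stop_near [(0.62, [0.629, 0.036, 0.018])]
wrist stop_far [(0.64, [0.624, 0.035, 0.017])]
wrist rib [(0.85, [0.623, -0.048, 0.031])]
wrist pad_top []
wrist lens_plate [(0.89, [0.634, 0.074, 0.02])]
```

View pics/scene0.png

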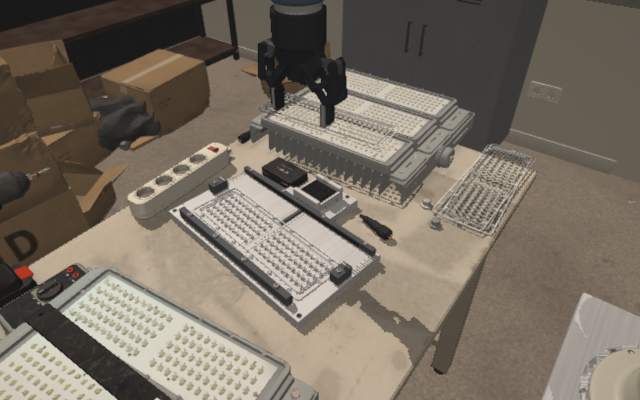

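View pics/side0.png

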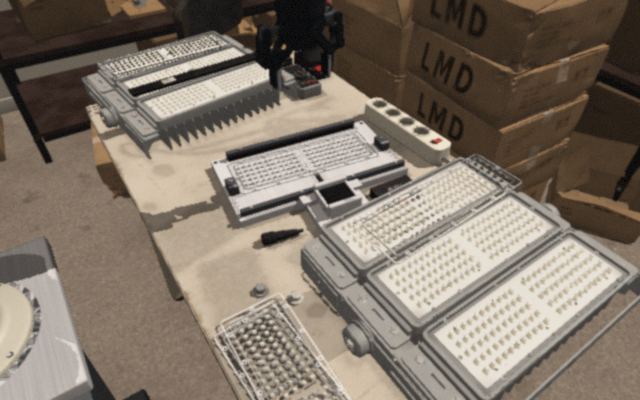

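View pics/wrist0.png

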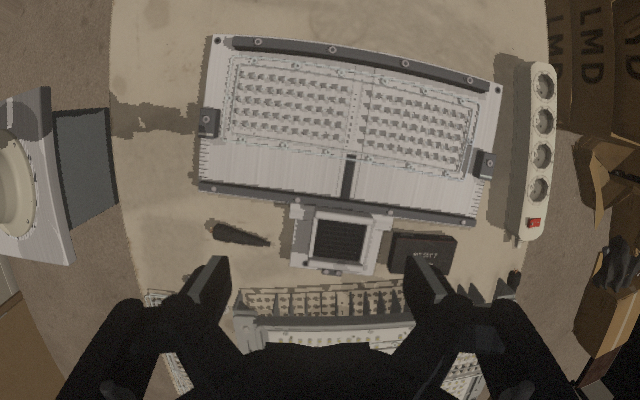

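The wrist picture shows the bed with stop blocks at about (208,122) (far) and (485,163) (near), and the black pad in the saddle at about (340,240). The bit case is right of it, the lead plug left, and a tall finned lamp sits just behind the tongue at rows ≥285. I'll look closer for yaw and lamp height.

```bash
cat >> h.py <<'E'
def fray(p,uv,z):
    a=np.array([(uv[0]-p["cx"]),(uv[1]-p["cy"])]);r=np.hypot(*a);t=r/p["fx"]
    d=R.from_quat(p["rotation"]).apply([*(a/r*np.sin(t)),np.cos(t)]);e=np.array(p["eye"])
    return e+d*(z-e[2])/d[2]
E
python3 - <<'E'
from h import *
import pickle
P=pickle.load(open("P.pkl","rb"))
w=P["wrist"];s=P["scene"];d=P["side"]
print(bot.hold_point_z)
for n,uv,z in [("far stop",(208,122),.038),("near stop",(485,163),.038),("fence L",(233,43),.038),("fence R",(488,84),.038),("well",(318,218),.049),("well",(368,222),.049),("well",(362,262),.049),("well",(313,258),.049),("bit",(425,250),.022),("jawL",(200,188),.032),("jawR",(474,221),.032),("lampcorner",(235,290),.05),("lampcorner",(235,290),.1)]:
    print(n,np.round(fray(w,uv,z),4))
for z in (0,.04,.06,.08,.1,.12): print(z,np.round(ray(s,(398,163),z),3),np.round(ray(d,(305,248),z),3),np.round(fray(w,(235,290),z),3))
a=cv2.resize(s["image"][90:240,230:430],(800,600),interpolation=2); cv2.imwrite("pics/a.png",a[:,:,::-1])
b=cv2.resize(w["image"][170:320,180:380],(800,600),interpolation=2); cv2.imwrite("pics/b.png",b[:,:,::-1])
E
```

```text
0.0187
far stop [0.4786 0.0667 0.038 ]
near stop [0.8042 0.0231 0.038 ]
fence L [0.5089 0.1542 0.038 ]
fence R [0.8017 0.1189 0.038 ]
well [ 0.6014 -0.0419  0.049 ]
well [ 0.6579 -0.0468  0.049 ]
well [ 0.6538 -0.0977  0.049 ]
well [ 0.5957 -0.0918  0.049 ]
bit [ 0.7421 -0.0971  0.022 ]
jawL [ 0.4606 -0.0109  0.032 ]
jawR [ 0.803  -0.0538  0.032 ]
lampcorner [ 0.4967 -0.1392  0.05  ]
lampcorner [ 0.5127 -0.1061  0.1   ]
0 [ 0.571 -0.3    0.   ] [ 0.525 -0.125  0.   ] [ 0.481 -0.172  0.   ]
0.04 [ 0.546 -0.247  0.04 ] [ 0.507 -0.155  0.04 ] [ 0.493 -0.146  0.04 ]
0.06 [ 0.534 -0.22   0.06 ] [ 0.498 -0.17   0.06 ] [ 0.5   -0.133  0.06 ]
0.08 [ 0.521 -0.194  0.08 ] [ 0.489 -0.185  0.08 ] [ 0.506 -0.119  0.08 ]
0.1 [ 0.509 -0.167  0.1  ] [ 0.48 -0.2   0.1 ] [ 0.513 -0.106  0.1  ]
0.12 [ 0.496 -0.141  0.12 ] [ 0.471 -0.214  0.12 ] [ 0.519 -0.093  0.12 ]
```

View pics/a.png

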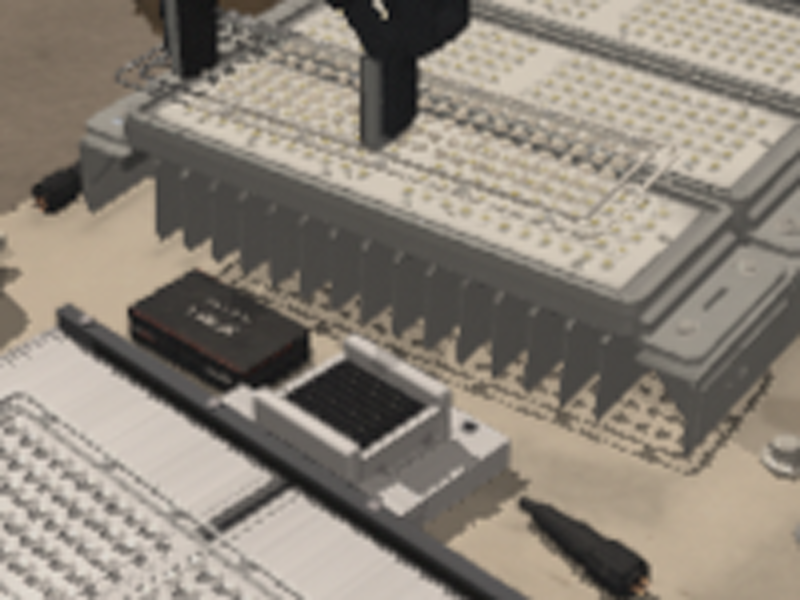

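View pics/b.png

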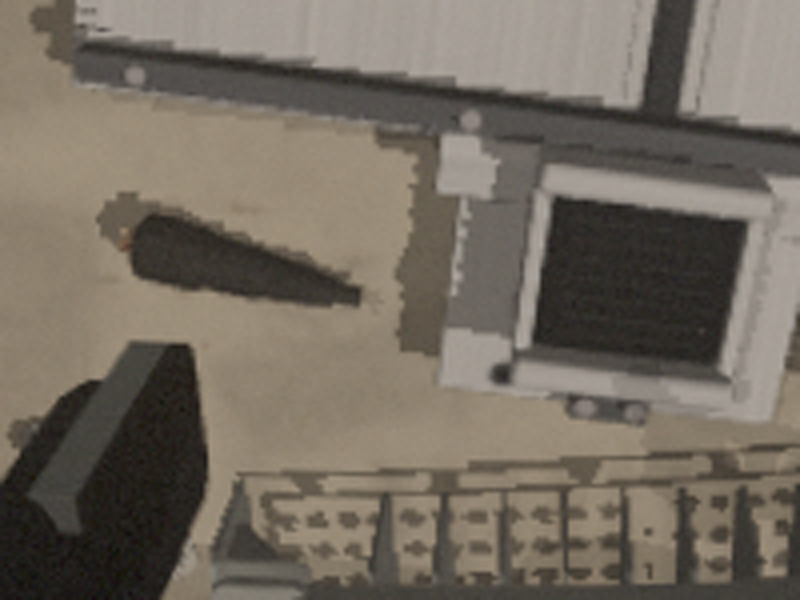

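```bash
python3 - <<'E'
from h import *
import pickle
P=pickle.load(open("P.pkl","rb"))
w=P["wrist"];s=P["scene"];d=P["side"]
for z in (.06,.08,.1,.12,.14,.16): print(z,*[np.round(x[:2],3) for x in (ray(s,(392,169),z),ray(s,(388,163),z),ray(d,(327,222),z),ray(d,(303,250),z),fray(w,(234,312),z))])
print("fins top edge row at x~pad, wrist", [np.round(fray(w,(340,v),z)[1],3) for v in (290,316) for z in (.0,.1,.12)])
a=cv2.resize(d["image"][120:270,290:490],(800,600),interpolation=2); cv2.imwrite("pics/c.png",a[:,:,::-1])
E
```

```text
0.06 [ 0.533 -0.195] [ 0.55  -0.208] [ 0.56  -0.141] [ 0.493 -0.172] [ 0.494 -0.167]
0.08 [ 0.521 -0.169] [ 0.537 -0.182] [ 0.549 -0.157] [ 0.485 -0.186] [ 0.501 -0.152]
0.1 [ 0.508 -0.144] [ 0.524 -0.156] [ 0.537 -0.173] [ 0.476 -0.201] [ 0.508 -0.136]
0.12 [ 0.496 -0.118] [ 0.511 -0.13 ] [ 0.526 -0.189] [ 0.467 -0.216] [ 0.514 -0.121]
0.14 [ 0.483 -0.092] [ 0.498 -0.104] [ 0.515 -0.205] [ 0.458 -0.231] [ 0.521 -0.105]
0.16 [ 0.471 -0.067] [ 0.485 -0.078] [ 0.504 -0.221] [ 0.449 -0.246] [ 0.528 -0.09 ]
fins top edge row at x~pad, wrist [np.float64(-0.169), np.float64(-0.104), np.float64(-0.091), np.float64(-0.216), np.float64(-0.138), np.float64(-0.123)]
```

View pics/c.png

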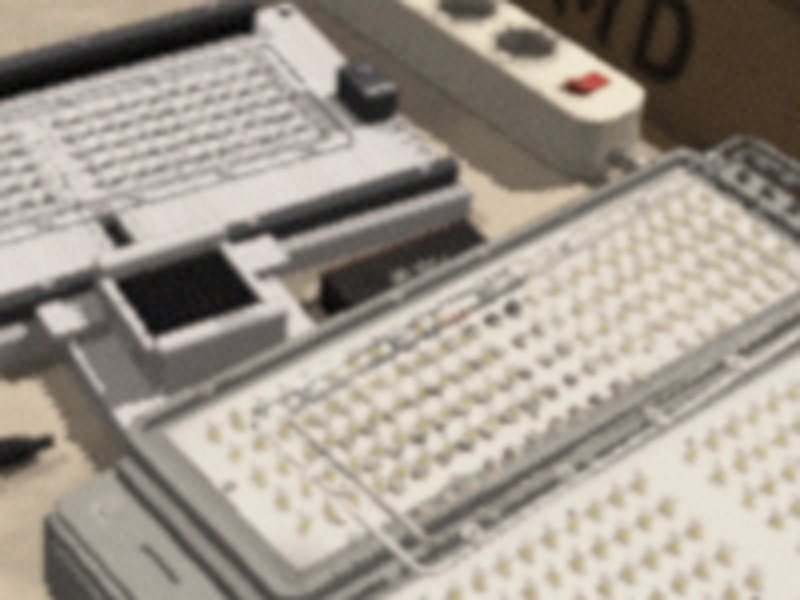

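```bash
python3 -m jog '[[-0.025,0.01,0.02,0,0,3.6,0],[-0.05,0.02,0.04,0,0,7.2,0],[-0.0715,0.0275,0.07,0,0,7.2,0],[-0.0715,0.0275,0.11,0,0,7.2,0],[-0.0715,0.0275,0.15,0,0,7.2,0],[-0.0715,0.0275,0.16,0,0,7.2,0],[-0.0715,0.0275,0.16,0,0,7.2,0],[-0.0715,0.0275,0.16,0,0,7.2,0]]'; python3 - <<'E'
from h import *
p=bot.snapshot("wrist");q=bot.snapshot("scene");r=bot.snapshot("side")
for x in (p,q,r):
  for n in ("pad_top","rib"): print(n,[(round(d["conf"],2),np.round(world(x,d["location"]),3).tolist()) for d in bot.boxes_of(n,x)[:2]])
c=lambda x,uv,w,h:cv2.resize(x["image"][uv[1]:uv[1]+h,uv[0]:uv[0]+w],(400,300),interpolation=2)
cv2.imwrite("pics/d.png",np.vstack([np.hstack([c(q,(230,70),200,150),c(r,(250,90),200,150)]),np.hstack([c(p,(0,0),640,400),c(p,(200,150),240,180)])])[:,:,::-1])
E
```

```text
t: 3.35
eef_pos: [0.6286, -0.0715, 0.0738]
tcp_rot: [0.75, 0.661, 0.001, 0.001]
contact_force: [-0.0, -0.3, 0.3]
opening: -0.0001
gripper_force: 0.0
pad_top [(0.87, [0.631, -0.067, 0.042]), (0.23, [0.635, -0.0, 0.02])]
rib [(0.75, [0.629, -0.047, 0.029])]
pad_top [(0.96, [0.626, -0.074, 0.045]), (0.24, [0.611, -0.036, 0.033])]
rib [(0.69, [0.611, -0.037, 0.032])]
pad_top [(0.91, [0.629, -0.076, 0.041])]
rib []
```

View pics/d.png

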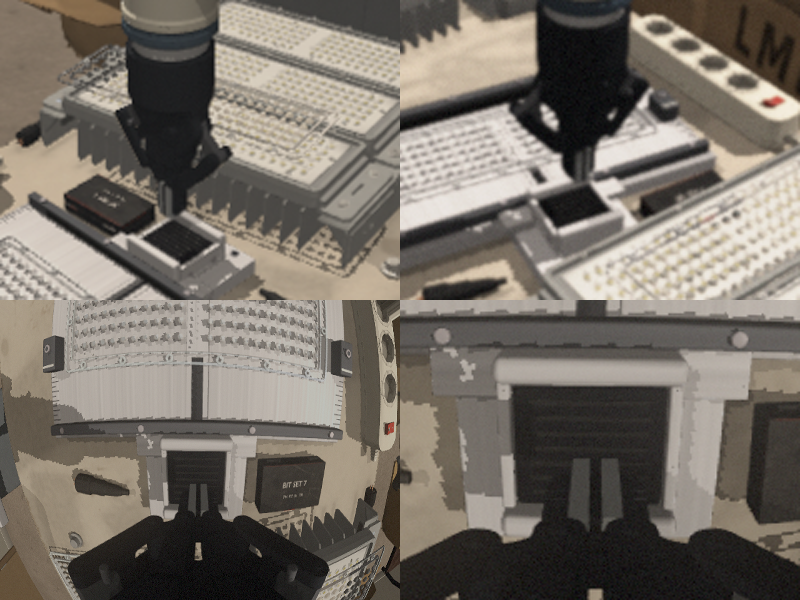

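The wrist view is now square to the fixture (jaw bar level at row ~436 of the composite). The closed fingertips are centred over the pad and clear of both lamp and ribs, so I press.

```bash
python3 -m jog '[[0,0,0.015,0,0,0,0],[0,0,0.028,0,0,0,0],[0,0,0.032,0,0,0,0],[0,0,0.034,0,0,0,0],[0,0,0.036,0,0,0,0],[0,0,0.037,0,0,0,0],[0,0,0.037,0,0,0,0]]'
```

```text
t: 4.5
eef_pos: [0.6269, -0.0714, 0.0351]
tcp_rot: [0.75, 0.661, -0.0, -0.001]
contact_force: [-4.9, 0.4, 7.1]
opening: 0.0001
gripper_force: 3.2
```

```bash
python3 -m jog '[[0.003,0,0.001,0,0,0,0],[0.006,0,0.001,0,0,0,0],[0.009,0,0.001,0,0,0,0],[0.012,0,0.001,0,0,0,0],[0.015,0,0.001,0,0,0,0],[0.018,0,0.001,0,0,0,0],[0.021,0,0.001,0,0,0,0],[0.024,0,0.001,0,0,0,0]]'
```

```text
t: 5.3
eef_pos: [0.6302, -0.0479, 0.0349]
tcp_rot: [0.75, 0.661, -0.0, 0.0]
contact_force: [-5.0, 0.1, 9.8]
opening: 0.0002
gripper_force: 4.7
```

```bash
python3 - <<'E'
from h import *
p=bot.snapshot("wrist");q=bot.snapshot("scene")
c=lambda x,uv,w,h:cv2.resize(x["image"][uv[1]:uv[1]+h,uv[0]:uv[0]+w],(400,300),interpolation=2)
cv2.imwrite("pics/e.png",np.hstack([c(p,(220,140),200,150),c(q,(230,100),160,120)])[:,:,::-1])
E
```

```text
(no output)
```

View pics/e.png

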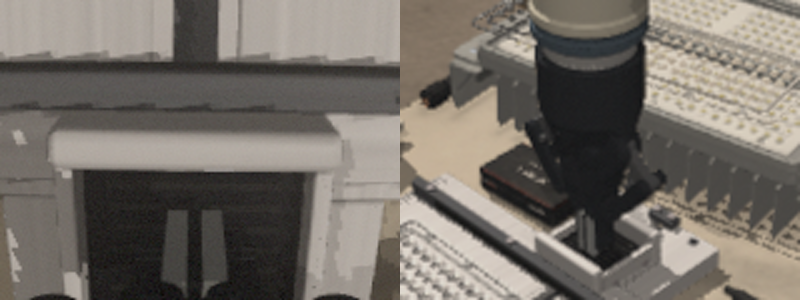

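The fingertips stand freely on the pad and the jaw is following; the tips are still a little behind the front rib. I continue pushing.

```bash
python3 -m jog '[[0.003,0,0,0,0,0,0],[0.006,0,0,0,0,0,0],[0.009,0,0,0,0,0,0],[0.012,0,0,0,0,0,0],[0.015,0,0,0,0,0,0],[0.018,0,0,0,0,0,0],[0.021,0,0,0,0,0,0],[0.024,0,0,0,0,0,0],[0.027,0,0,0,0,0,0],[0.03,0,0,0,0,0,0]]'
```

```text
t: 6.4
eef_pos: [0.6343, -0.0184, 0.035]
tcp_rot: [0.75, 0.661, -0.0, 0.001]
contact_force: [-4.7, -2.7, 8.5]
opening: 0.0002
gripper_force: 4.3
```

```bash
python3 -m jog '[[0.003,0,0,0,0,0,0],[0.005,0,0,0,0,0,0],[0.007,0,0,0,0,0,0],[0.009,0,0,0,0,0,0],[0.011,0,0,0,0,0,0],[0.011,0,0,0,0,0,0]]'
```

```text
t: 7.0
eef_pos: [0.6365, -0.0087, 0.035]
tcp_rot: [0.75, 0.661, -0.0, 0.002]
contact_force: [0.2, -5.0, 6.0]
opening: 0.0002
gripper_force: 3.5
```

```bash
python3 -m jog '[[0.002,0,0,0,0,0,0],[0.004,0,0,0,0,0,0],[0.006,0,0,0,0,0,0],[0.008,0,0,0,0,0,0],[0.008,0,0,0,0,0,0]]'
```

```text
t: 7.5
eef_pos: [0.6369, -0.0054, 0.0351]
tcp_rot: [0.751, 0.66, -0.003, 0.004]
contact_force: [-3.1, -17.7, 7.7]
opening: -0.0001
gripper_force: 10.5
```

```bash
python3 -m jog '[[0.002,0,0,0,0,0,0],[0.004,0,0,0,0,0,0],[0.004,0,0,0,0,0,0]]'
```

```text
t: 7.8
eef_pos: [0.6369, -0.0052, 0.0352]
tcp_rot: [0.752, 0.659, -0.006, 0.006]
contact_force: [-5.1, -29.6, 8.3]
opening: -0.0003
gripper_force: 16.2
```

```bash
python3 - <<'E'
from h import *
p=bot.snapshot("wrist");q=bot.snapshot("scene")
c=lambda x,uv,w,h:cv2.resize(x["image"][uv[1]:uv[1]+h,uv[0]:uv[0]+w],(400,300),interpolation=2)
cv2.imwrite("pics/f.png",np.vstack([cv2.resize(p["image"][50:290,:],(800,300),interpolation=2),np.hstack([c(p,(50,120),160,120),c(p,(450,120),160,120)])])[:,:,::-1])
E
```

```text
(no output)
```

View pics/f.png

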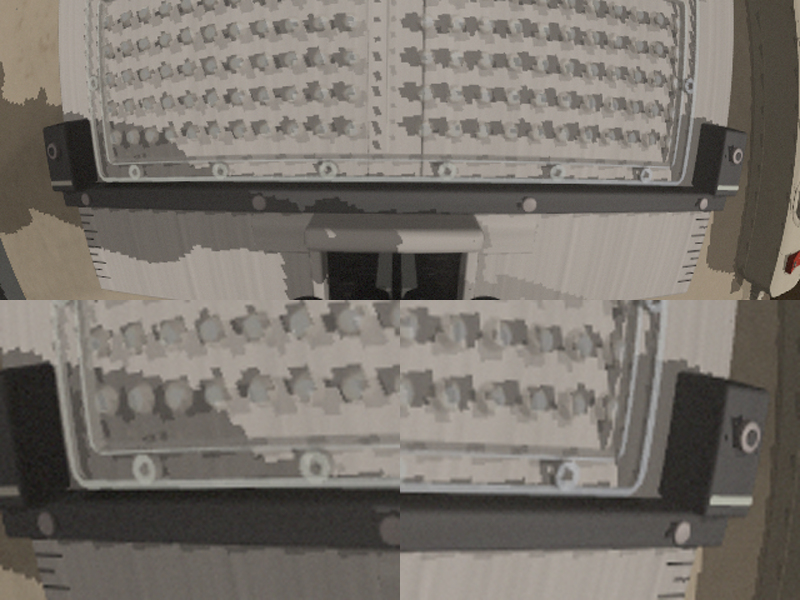

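The jaw's ends sit against both stop blocks (rows ~190 and ~195 of the picture) and the plate is parallel to jaw and fence. I ease the preload and lift straight off.

```bash
python3 -m jog '[[-0.003,0,0,0,0,0,0],[-0.006,0,0,0,0,0,0],[-0.006,0,-0.004,0,0,0,0],[-0.006,0,-0.01,0,0,0,0],[-0.007,0,-0.02,0,0,0,0],[-0.008,0,-0.05,0,0,0,0],[-0.008,0,-0.09,0,0,0,0],[-0.008,0,-0.13,0,0,0,0],[-0.008,0,-0.14,0,0,0,0],[-0.008,0,-0.14,0,0,0,0]]'; python3 - <<'E'
from h import *
p=bot.snapshot("wrist")
cv2.imwrite("pics/g.png",p["image"][:,:,::-1])
E
```

```text
t: 8.9
eef_pos: [0.6372, -0.0029, 0.1762]
tcp_rot: [0.75, 0.661, 0.002, 0.002]
contact_force: [-0.9, 0.2, -0.1]
opening: -0.0001
gripper_force: 0.0
```

View pics/g.png

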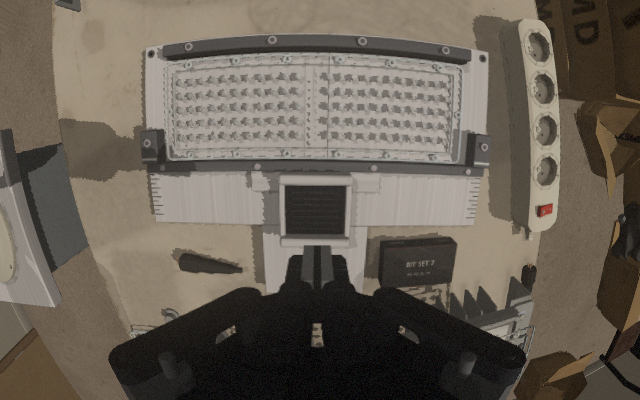

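The jaw (row ~167) is up against both stops at (152,147) and (480,150), the plate lies square along the fence, and the small parts haven't moved. The arm is clear, so I hand it in.

```bash
python3 -c "
from workcell import bot
print(bot.job_done())"
```

```text
the job is handed in; nothing more can be done
None
```

The jaw is up against both stop blocks with the pad released, the plate lies square along the fence in the last picture, and the job is handed in (at about 9 s of the 32 s; no verdict was returned).

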